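Fit the drive roll and click the feeder lid shut

ROBOT

A 6-joint arm with a two-finger parallel gripper is mounted at the origin on the work surface. World frame = base frame: x ahead of the robot, y to its left, z up, the work surface at z = 0. Lengths are in mm, angles in rad, forces in N, time in s.
With the tool pointing down it reaches from about 425 to 950 mm from the base axis. Payload 3.5 kg.
Tool frame: the origin (TCP) lies at the very end of the fingers, on their centre line; the grasp point (between the pads) lies r.grip_depth behind it (r.grip_depth is the distance from the TCP to the grasp point, in mm); z points along the fingers, y is the direction in which the jaws open and shut (so a half turn about z gives the same grasp; the last joint's range is limited). The gripper opens to 85 mm and grips with 20 to 120 N. Pads are 22 mm wide; open, the fingers measure 114 mm over their backs; the gripper's body (76 mm by 85 mm) begins 54 mm behind the grasp point. The pads swing forward as they close: fully open they stand 13 mm farther back than shut.
Start: joints at [-1.438, 0.286, 1.577, -0, 1.279, -0.15], TCP at [188.38, -648.166, 231.325] pointing down, gripper open.
Joint ranges: [-2.77, 2.77], [-0.9, 2.22], [0.21, 2.48], [-1.53, 4.67], [0.24, 2.81], [-2.84, 2.84]. Speed limits (rad/s): [2.79, 2.79, 3.14, 3.14, 3.14, 3.14].

INTERFACE

Orientations are given as a unit quaternion [x, y, z, w].
In Python, from cell import r gives the robot as it stands.
- The arm moves only by the shell command python3 -m inch 'ROWS' [FORCE]. ROWS is JSON, a list of rows, each a list of 7 numbers: the opening, from 0 (shut) to 1 (fully open), then the shift along the tool's x, y, z in mm, then the turn, a rotation vector about the tool's x, y, z in degrees. In form: [[jaw, x, y, z, rx, ry, rz], ...]. A call has 1 to 8 rows; each row is the pose to reach, as a shift and turn from the pose measured when the call began, along the tool's axes at that moment; what a row does not reach only later rows make up. A row lasts 1/8 s, in which the tool goes at most 62.5 mm and 10.7 degrees, less where a joint would pass 70% of its speed; a pose out of reach is approached as far as the arm can. A call with a gripper value outside its range is refused whole. The fingers move at their own pace and stop on an object; FORCE is the grip in N (left out, the last holds). Time passes only in rows, so rows that repeat a pose let the fingers close. It gives the time, the measured TCP pose, the force and the opening at its end, in the units of the state.
- r.state(): the state, without advancing time (a new reading comes with each control period).
- r.snapshot(name): name is "side" or "top" or "wrist"; returns (picture, depth): 400x640x3 uint8, red, green, blue; 400x640 float32, mm along the optical axis (not along the pixel's ray), 0 where there is no reading.
- r.camera_model(name): a dict with "K" (3x3 intrinsics, pixels), "pose" (4x4, takes a point from camera to world coordinates); the wrist camera has in their place "hand_eye" (4x4, takes a point from camera to tool coordinates, whose origin is the TCP and whose axes are the flange's). Camera axes: x right, y up, looking along -z (the intrinsics and any distortion apply to the point x, -y, -z); pixel columns grow to the right and rows downward; lengths in mm; the calibration is good to about 2 mm. A picture is of the moment at which its call begins: read the wrist's pose just before it. camera_model takes no time and is no camera call.
- r.job_done(): hands the job in, once; it reports no verdict.
Trained networks look in the newest picture that a camera, given by its name, has taken for a name from the list of things; names that differ only in an ending like _2 or _b are one class to them, and where a whole thing is asked for, a point or a joint stands for the part that bears it (a point fixed in the world has none). Each returns a list of dicts, best first, with "confidence" (0 to 1); they miss things now and then, are a little off and sometimes report something else, mostly with a low value. They report only what shows in the picture. A call takes as long as a camera call. They do not tell look-alikes from the thing itself.
- r.boxes_of(camera, target): "point" ([x, y, z] in mm, in world coordinates, good to about 4 mm: the middle of the surface that is visible of it).
- r.cut_out(camera, target): "pixels" (400x640 bool, what is visible of it).
The state is a dict: "time": time; "qpos": joint angles; "qd": joint speeds; "effort": joint torques, N m; "ee_pos": TCP position; "tcp_rot": TCP orientation; "ft_force": force on the tool from outside, world axes, zero at the start; "torque": the same for the moment, N m; "finger_gap": opening from 0.0 (shut) to 1.0 (fully open).
Only numpy, scipy, OpenCV 4.12 (cv2) and the standard library are available. Lean on these libraries where they do the work, as an engineer would, in place of code of your own. Each camera call takes 0.05 s, during which the arm holds its last target.

TASK

Fit the loose steel drive roll onto the upright spindle in the open bay of the wire feeder, then slide the feeder's lid along its rails over the bay until its spring tab clicks down behind the ledge. Close it gently: feel for the click and do not ram the lid into the rubber buffers. Let go of everything and leave the grinder, the can and the socket where they are.

Things in the scene. Friction and masses are not known exactly. Their poses are not given: they have to be found in the camera images.
- case: Wire feeder: grey metal housing bolted to the bench, 304 mm long (its x -142 to 162), 132 mm wide, 58.5 mm high; origin on the bench surface, z up. +x is the direction in which the lid closes (case yaw 1.25 to 1.9 rad). The lid runs along x on side rails at height 48 mm, captive with 1.5 mm play under two lips (inner edges y = -51 and 51 mm, tops at 58.5 mm).
- bay (a point): Centre of the open bay's floor: case x 48, y 0, height 14 mm. The bay spans case x 0 to 96 mm and y -50 to 50 mm and is open to above while the lid is drawn back.
- spindle (a point): Foot of the bare steel spindle on the bay floor, at x 52, y 0, z 14 mm of the case; the spindle is 10 mm thick and stands 14 mm up from here, its tip tapered.
- track_end (a point): Middle of the rails' +x end: case x 106, y 0, height 48 mm. About here sits the steel striker plate: a ledge (ramp rising 5 mm towards +x, then a sheer drop) between two rubber buffers at y = -38 and 38 mm. The plate is slotted and set within 9 mm either way along x, its place not measured: the lid clicks with its middle somewhere at case x 42 to 60 mm. Feel for it.
- roll_center (a point): Centre (half-way up) of the loose drive roll: plain steel ring standing flat on the bench with its axis vertical, 36 mm outside diameter, 26 mm high, hole 16 mm, about 0.12 kg.
- lid: Black plastic lid plate, 112 mm (x) x 114 mm (y) x 5 mm, about 0.25 kg; origin at the centre of its underside. From its front (+x) edge a springy grey tab, 18 mm wide, reaches 30 mm ahead; the hook under the tab's end rides up the ramp, drops behind the ledge and then holds the lid against the buffers. Unlatched, the buffers push the lid back.
- lid_grip (a point): Grip rib along the middle of the lid, x along the closing direction: 44 mm long (x), 10 mm thick (y), 26 mm tall, pinched from above; this point is 13 mm below the rib's top and 13 mm above the lid's plate. Starts at case x -78 to -66 mm. Sliding takes about 2 to 7 N; climbing the ledge some 4 to 8 N more, then the push drops at the click and rises steeply on the buffers.
- buffer (a joint): How far the lid squeezes the two sprung rubber buffers, m: 0 when free, about 0.0018 when latched and let go; 3 N per mm. They are first touched about 2 mm before the tab is fully down. A squeeze of 5 mm (about 15 N) is ramming. The reading is too coarse to steer by.
- grinder: Bystander: small angle grinder lying beside the feeder, about 270 mm long; origin at its underside.
- can: Bystander: metal can 66 mm across, 100 mm high; origin at its underside.
- socket: Bystander: deep steel socket standing upright, 28 mm across, 70 mm high; origin at its underside.
There are look-alikes about, which are no part of the job. There is more than one size of the lid; the job needs the largest. Leave any yellow look-alike of the part that bears roll_center alone.

How it is judged (in metres and radians):
On the way:
1. the drive roll sits on the spindle, flat on the bay floor, and has been let go (horizontal distance between roll_center and spindle below 0.006 m and z of roll_center in the frame of spindle below 0.017 m and contact force between the fingers and roll below 0.1 N), for 0.2 s.
At the end, for the whole second after the job is handed in: The roll sits over the spindle (axis within 6 mm, on the bay floor within 4 mm); the lid covers the bay (its rib beyond case x 38 mm) and, let go, is held by its tab against the rubber buffers, which stay squeezed 0.5 to 3 mm; the lid is at rest (horizontal distance between roll_center and spindle below 0.006 m and z of roll_center in the frame of spindle below 0.017 m and x of lid_grip in the frame of case above 0.038 m and linear speed of lid below 0.01 m/s and value of joint buffer between 0.0005 and 0.003 m); the robot touches nothing.
It fails at once if the lid is rammed into the buffers (squeezed more than 5 mm, about 15 N) (value of joint buffer above 0.005 m).
It fails at once if a bystander (grinder, can, socket) is moved more than 20 mm (distance of any of grinder, can, socket from where it was at the start of the episode above 0.02 m).
It also fails if it takes over 58 s, if anything falls off the work surface, if the arm or the gripper's body presses on something with over 40 N, if the wrist force passes 120 N, or if a joint passes its speed limit or range.

## Working session

There is one attempt and no reset: what is moved stays moved. The work goes in short steps, Python scripts to look and compute and a shell command to move; the robot and the scene stay as the last step left them, time stands still between calls to the robot, and variables do not carry over. Pictures are saved under pics/ and viewed, and the job is handed in when it is done.

```bash
ls; mkdir -p pics
cat > h.py <<'E'
import numpy as np, cv2
from cell import r
def snap(name,fn):
    s=r.state(); im,d=r.snapshot(name); cv2.imwrite('pics/'+fn+'.png',im[:,:,::-1]); np.savez('pics/'+fn+'.npz',im=im,d=d,p=s['ee_pos'],q=s['tcp_rot']); return im,d,s
E
python3 - <<'E'
from h import *
for n in('side','top','wrist'):
    snap(n,n+'0')
    for t in('case','lid','roll_center','grinder','can','socket'):
        for o in r.boxes_of(n,t): print(n,t,np.round(o['point']),round(o['confidence'],2))
s=r.state();print(s,r.grip_depth)
E
```

```text
pics
side case [598.  14.  43.] 0.7
side lid [ 813. -142.    8.] 0.82
side lid [426. -67.   3.] 0.8
side lid [626. -97.  57.] 0.64
side lid [371. 112.  37.] 0.2
side roll_center [448. 279.  23.] 0.88
side roll_center [468. 199.  22.] 0.87
side grinder [ 543. -369.   41.] 0.79
side can [645. 376.  84.] 0.87
side socket [369. 114.  36.] 0.7
side socket [592.  19.  38.] 0.22
top case [606.   8.  44.] 0.72
top lid [ 622. -104.   56.] 0.63
top lid [602.   7.  48.] 0.54
top roll_center [452. 278.  25.] 0.65
top grinder [ 561. -381.   47.] 0.68
top socket [609.   3.  43.] 0.71
{'time': 1.05, 'qpos': array([-1.43799626e+00,  2.86290838e-01,  1.57673076e+00, -3.45223560e-06,
        1.27859277e+00, -1.50002595e-01]), 'qd': array([-2.86455007e-05, -8.16595039e-04, -1.06387348e-03,  1.35401837e-05,
        1.83469841e-03,  1.21965411e-03]), 'effort': array([-5.20404592e-05, -4.05969501e+01, -2.92945951e+01, -2.06392592e-04,
        5.85620273e-04, -8.82151312e-06]), 'ee_pos': array([ 188.37997664, -648.15401909,  231.31429699]), 'tcp_rot': array([ 9.90019408e-01,  1.40931090e-01, -1.55946143e-06, -1.08753964e-05]), 'ft_force': array([ 0.29899753, -0.38537952,  0.47976337]), 'torque': array([-0.00892048, -0.01018731, -0.01865331]), 'finger_gap': 1.0011595472602777} 18.700000000000003
```

View pics/side0.png

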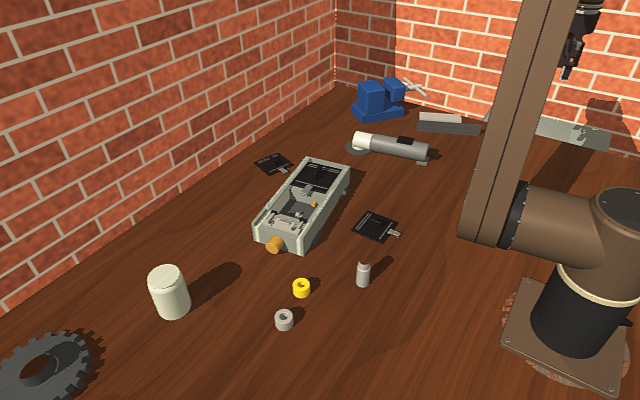

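View pics/top0.png

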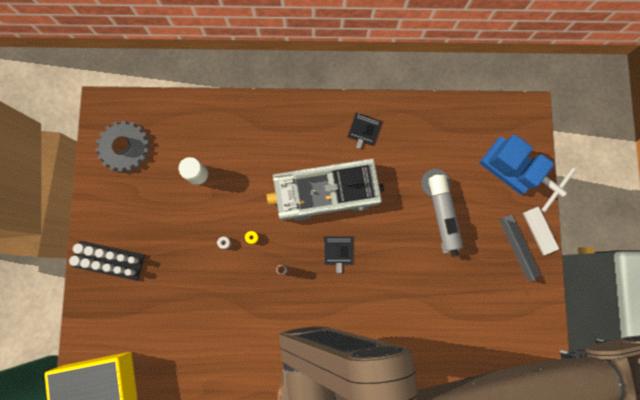

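Rings: the grey one at side (284,320) / top (224,243) is the plain steel roll; the yellow one at side (301,288) / top (251,238) is the look-alike. Lids: the one on the rails at side (315,177) / top (357,183) is the job's; the loose ones are at side (377,227) and (273,163). I'll check the choice in a crop and fit the case.

```bash
cat >> h.py <<'E'
from scipy.spatial.transform import Rotation as R
def cloud(name,fn):
    z=np.load('pics/'+fn+'.npz'); d=z['d']; m=r.camera_model(name); K=m['K']
    if name=='wrist':
        T=np.eye(4);T[:3,:3]=R.from_quat(z['q']).as_matrix();T[:3,3]=z['p'];T=T@m['hand_eye']
    else: T=m['pose']
    v,u=np.mgrid[:400,:640]
    if 'dist' in m or 'distortion' in m: print('DIST',m)
    P=np.stack([(u-K[0,2])/K[0,0]*d,-(v-K[1,2])/K[1,1]*d,-d],-1)@T[:3,:3].T+T[:3,3]
    P[d==0]=np.nan
    return P,z['im'],T,K
E
python3 - <<'E'
from h import *
print(r.camera_model('top').keys(), r.camera_model('wrist'))
for n in('top','side'):
    P,im,T,K=cloud(n,n+'0'); Z=P[...,2]
    m=(Z>45)&(Z<75)&(abs(P[...,0]-600)<130)&(abs(P[...,1])<200)
    rgb=im.astype(int); g=m&(rgb.min(2)>90)
    pts=P[g][:,:2].astype(np.float32); c,(w,h),a=cv2.minAreaRect(pts); print(n,c,w,h,a,np.median(P[g][:,2]))
    for c in((450,279),(468,199)):
        k=(Z>15)&(np.hypot(P[...,0]-c[0],P[...,1]-c[1])<35)
        q=P[k]; top=q[q[:,2]>np.percentile(q[:,2],50)-2]; print(c,len(q),q.min(0),q.max(0),rgb[k].mean(0))
im=np.load('pics/side0.npz')['im'];a=cv2.resize(im[260:350,240:340],None,fx=4,fy=4)
b=cv2.resize(im[145:265,235:365],None,fx=3,fy=3)
cv2.imwrite('pics/c1.png',np.hstack([a[:360],b[:360]])[:,:,::-1])
E
```

```text
dict_keys(['K', 'pose']) {'K': array([[283.33208049,   0.        , 318.70243705],
       [  0.        , 283.33208049, 199.9975431 ],
       [  0.        ,   0.        ,   1.        ]]), 'hand_eye': array([[-4.06932459e-04,  9.62721706e-01,  2.70493534e-01,
         6.86839040e+01],
       [ 9.99999735e-01,  2.28396742e-04,  6.91513206e-04,
        -5.39448043e-01],
       [ 6.03954932e-04,  2.70493743e-01, -9.62721543e-01,
        -1.42728073e+02],
       [ 0.00000000e+00,  0.00000000e+00,  0.00000000e+00,
         1.00000000e+00]])}
top (615.7710571289062, -29.231231689453125) 134.22012329101562 303.9993591308594 9.774921417236328 55.53928034893488
(450, 279) 95 [436.70635067 259.62987359  16.10465335] [469.65205088 294.47880837  34.12041003] [213.87368421 203.41052632 186.71578947]
(468, 199) 98 [454.90305626 177.34496678  15.73261501] [488.22177967 211.36090896  33.12498206] [252.5        235.54081633   0.36734694]
side (617.1392822265625, -29.30474853515625) 133.85227966308594 308.1385192871094 9.812190055847168 53.98595801390604
(450, 279) 263 [437.96064593 258.49915659  15.17072256] [472.50999458 295.53002796  29.21393291] [175.58174905 165.09505703 147.54372624]
(468, 199) 224 [453.89253991 177.22554853  15.02643245] [490.0912965  212.33969158  29.03849807] [237.65178571 208.05803571  40.97767857]
```

View pics/c1.png

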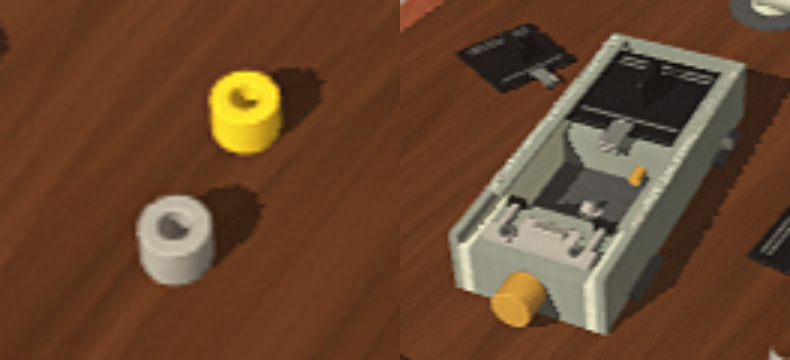

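The crop shows the plain grey roll at (175,240) and the yellow look-alike at (245,110). The lid on the rails is drawn back, and the spindle is at (592,208). First I move over the bay for a wrist look.

```bash
cat >> h.py <<'E'
def go(p,yaw=None):
    """shift in tool axes, turn (deg rotvec tool) to world p with tool x heading yaw(deg), pointing down"""
    s=r.state(); M=R.from_quat(s['tcp_rot']); d=M.inv().apply(np.array(p)-s['ee_pos']); 
    out=np.round(d,1)
    t=None
    if yaw is not None:
        a=np.radians(yaw); G=np.array([[np.cos(a),np.sin(a),0],[np.sin(a),-np.cos(a),0],[0,0,-1]]).T
        t=np.round((M.inv()*R.from_matrix(G)).as_rotvec(degrees=True),2)
    print('t',s['time'],'pos',np.round(s['ee_pos'],1),'F',np.round(s['ft_force'],1),'gap',round(s['finger_gap'],3),'shift',out,'turn',t)
E
python3 -c "
from h import *
go((480,-250,240),99.8);go((560,30,240),99.8)"
```

```text
t 1.05 pos [ 188.4 -648.2  231.3] F [ 0.3 -0.4  0.5] gap 1.001 shift [ 391.1 -301.    -8.7] turn [ -0.   -0.  -83.6]
t 1.05 pos [ 188.4 -648.2  231.3] F [ 0.3 -0.4  0.5] gap 1.001 shift [ 546.1 -547.5   -8.7] turn [ -0.   -0.  -83.6]
```

```bash
python3 -m inch '[[1,49,-38,-9,0,0,-10.4],[1,98,-75,-9,0,0,-21],[1,147,-113,-9,0,0,-31],[1,195,-150,-9,0,0,-42],[1,244,-188,-9,0,0,-52],[1,293,-226,-9,0,0,-63],[1,342,-264,-9,0,0,-73],[1,391,-301,-9,0,0,-83.6]]'
python3 -c "
from h import *
go((560,30,240),99.8)"
```

```text
time: 2.05
ee_pos: [480.8, -248.3, 240.8]
tcp_rot: [0.642, 0.767, 0.0, 0.001]
ft_force: [1.3, -1.2, 0.2]
finger_gap: 0.996
t 2.05 pos [ 480.8 -248.3  240.8] F [ 1.3 -1.2  0.2] gap 0.996 shift [260.  126.9   0.6] turn [0.05 0.05 0.35]
```

```bash
python3 -m inch '[[1,52,25,0,0,0,0],[1,104,50,0,0,0,0],[1,156,76,0,0,0,0],[1,208,101,0,0,0,0],[1,260,127,0,0,0,0.3],[1,260,127,0,0,0,0.3]]'
python3 - <<'E'
from h import *
snap('wrist','w1')
P,im,T,K=cloud('wrist','w1'); Z=P[...,2]; rgb=im.astype(int)
m=(Z>50)&(Z<66)&(abs(P[...,0]-610)<150)&(abs(P[...,1]+30)<220)&(rgb.min(2)>90)
pts=P[m][:,:2].astype(np.float32); c,(w,h),a=cv2.minAreaRect(pts); print(c,w,h,a,np.median(P[m][:,2]))
for t in('lid','roll_center'):
  for o in r.boxes_of('wrist',t): print(t,np.round(o['point']),round(o['confidence'],2))
go((454,277,240))
E
```

```text
time: 2.8
ee_pos: [560.4, 33.6, 240.8]
tcp_rot: [0.642, 0.767, 0.0, 0.001]
ft_force: [0.3, -0.4, -0.4]
finger_gap: 1.003
(616.2811279296875, -28.260971069335938) 132.41122436523438 302.9661865234375 9.658570289611816 57.992464476209165
lid [430. -62.   5.] 0.69
lid [ 625. -100.   51.] 0.58
roll_center [472. 189.  30.] 0.57
t 2.95 pos [559.9  29.7 240.6] F [-0.4 -0.1  0.3] gap 1.003 shift [ 2.618e+02 -6.210e+01  2.000e-01] turn None
```

View pics/w1.png

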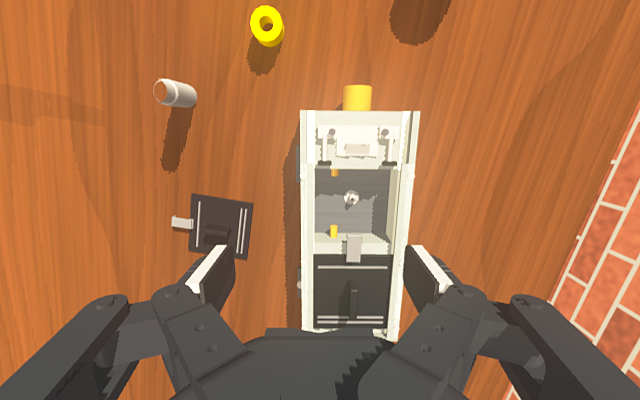

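The view shows the spindle at (351,198), the lid rib at (353,291), and two small orange posts in the bay at (335,172) and (333,232). The striker plate is at (357,148). Next I get their 3D positions.

Run:
```python
from h import *
P,im,T,K=cloud('wrist','w1')
yaw=np.radians(99.7);c=np.array([616.3,-28.3]);x=np.array([np.cos(yaw),np.sin(yaw)]);y=np.array([-x[1],x[0]]);o=c-10*x
print('o',o,'spindle',o+52*x)
L=P.copy();L[...,0]=(P[...,:2]-o)@x;L[...,1]=(P[...,:2]-o)@y
for n,v,u in(('post1',172,335),('post2',232,333),('spin',198,351),('spin',192,350),('rib',291,353),('rib',283,353),('tab',248,354)):print(n,np.round(L[v-1:v+2,u-1:u+2].reshape(-1,3).mean(0),1))
b=(L[...,0]>5)&(L[...,0]<92)&(abs(L[...,1])<46)&(L[...,2]>18)&(L[...,2]<45)
n,lab,st,ce=cv2.connectedComponentsWithStats(b.astype(np.uint8))
for i in range(1,n):
    if st[i,4]>3:q=L[lab==i];print(st[i],np.round(q.min(0)),np.round(q.max(0)))
cv2.imwrite('pics/c2.png',cv2.resize(im[100:340,280:440],None,fx=2.5,fy=2.5)[:,:,::-1])
```

```text
o [617.9848938  -38.15703469] spindle [609.22344606  13.0995457 ]
post1 [87.5 23.9 31.6]
post2 [ 6.7 24.7 31.7]
spin [50.1  0.9 18. ]
spin [57.4  2.1 14.3]
rib [-51.7   1.2  78.8]
rib [-48.7  -0.2  65.7]
tab [-3.3 -0.3 59.4]
[331 168   8   7  48] [84. 20. 28.] [92. 29. 33.]
[348 194   8   8  32] [48. -4. 20.] [57.  5. 27.]
[330 224   8  10  67] [ 5. 19. 22.] [15. 29. 33.]
```

View pics/c2.png

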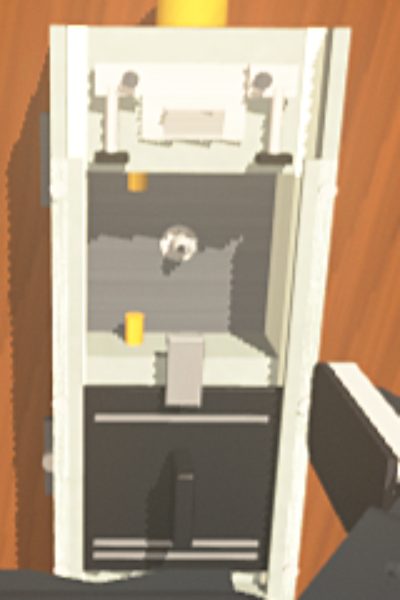

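```bash
python3 -m inch '[[1,60,-14,0,0,0,0],[1,120,-28,20,0,0,0],[1,178,-42,50,0,0,0],[1,222,-53,80,0,0,0],[1,262,-62,100,0,0,0],[1,262,-62,100,0,0,0]]'
python3 - <<'E'
from h import *
snap('wrist','w2')
P,im,T,K=cloud('wrist','w2'); Z=P[...,2]
k=(Z>21)&(Z<32)&(np.hypot(P[...,0]-454,P[...,1]-277)<32)
q=P[k]; print(len(q),cv2.minEnclosingCircle(q[:,:2].astype(np.float32)),np.median(q[:,2]),q.mean(0))
go((454,277,4),99.7)
E
```

```text
time: 3.7
ee_pos: [452.1, 277.0, 138.1]
tcp_rot: [0.643, 0.766, -0.002, -0.0]
ft_force: [0.7, -0.4, -0.5]
finger_gap: 1.0
898 ((455.0044250488281, 277.67889404296875), 17.741605758666992) 25.763800360089846 [454.86722589 278.37710882  25.62543691]
t 3.75 pos [453.7 276.4 139.5] F [-0.3 -0.1  0.3] gap 0.999 shift [  0.8   0.5 135.5] turn [-0.06  0.12  0.17]
```

View pics/w2.png

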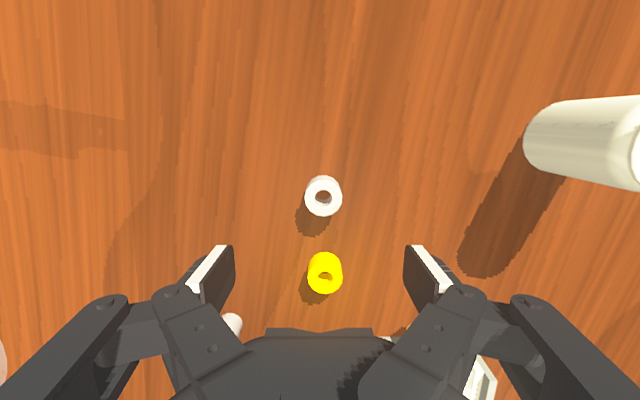

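The roll is at (323,196) and central between the jaws; the yellow one is behind it at (324,273). Descending.

```bash
python3 -m inch '[[1,1,1.5,50,0,0,0],[1,1,1.5,95,0,0,0],[1,1,1.5,122,0,0,0],[1,1,1.5,135,0,0,0.2],[1,1,1.5,135,0,0,0.2]]' && python3 -m inch '[[0.6,0,0,0,0,0,0],[0.3,0,0,0,0,0,0],[0.3,0,0,0,0,0,0],[0.3,0,0,0,0,0,0],[0.3,0,0,0,0,0,0]]' 40
```

```text
time: 4.38
ee_pos: [455.8, 276.3, 4.7]
tcp_rot: [0.646, 0.764, -0.001, 0.001]
ft_force: [0.2, 0.6, -0.7]
finger_gap: 1.005
time: 5.0
ee_pos: [456.7, 276.7, 6.1]
tcp_rot: [0.646, 0.764, -0.0, 0.001]
ft_force: [-1.9, -1.4, 7.1]
finger_gap: 0.411
```

```bash
python3 -m inch '[[0.3,0,0,-20,0,0,0],[0.3,0,0,-60,0,0,0],[0.3,0,0,-100,0,0,0],[0.3,0,0,-100,0,0,0]]'
python3 - <<'E'
from h import *
snap('wrist','w3')
P,im,T,K=cloud('wrist','w3')
go((609.2,13.1,106),99.7)
cv2.imwrite('pics/c3.png',cv2.resize(im[120:400,200:440],None,fx=2,fy=2)[:,:,::-1])
E
```

```text
time: 5.5
ee_pos: [458.9, 278.0, 109.7]
tcp_rot: [0.645, 0.764, 0.003, 0.003]
ft_force: [0.7, -0.0, -0.7]
finger_gap: 0.413
t 5.55 pos [457.2 277.3 107.2] F [-0.4 -0.1 -1.7] gap 0.411 shift [-285.8  105.8    2. ] turn [ 0.21  0.09 -0.1 ]
```

View pics/c3.png

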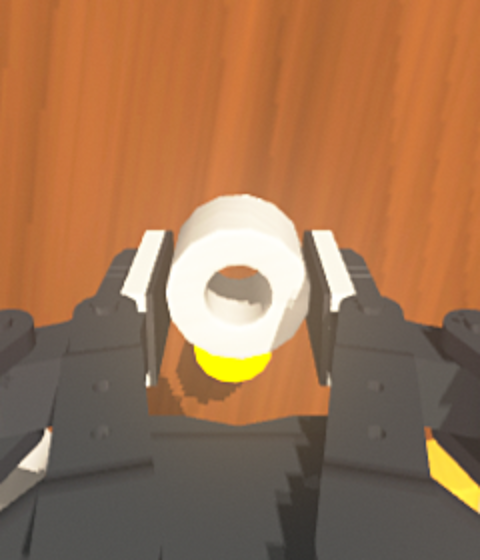

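The roll is held upright between the pads. I'll measure its offset in the tool frame.

```bash
cat > roll.py <<'E'
from h import *
def roll(fn):
    P,im,T,K=cloud('wrist',fn); z=np.load('pics/'+fn+'.npz')
    L=R.from_quat(z['q']).inv().apply((P-z['p']).reshape(-1,3)).reshape(P.shape)
    w=(abs(L[...,0])<21)&(abs(L[...,1])<16.5)&(L[...,2]>-40)&(L[...,2]<-5)
    q=L[w]; n=np.median(q[:,2]); print('zmin..',np.percentile(q[:,2],[1,5,25,50,75,95]))
    h,e=np.histogram(q[:,2],40); zt=e[h.argmax()]
    t=q[abs(q[:,2]-zt)<1.5]
    A=np.c_[t,np.ones(len(t))]; co=np.linalg.lstsq(np.c_[t[:,:2],np.ones(len(t))],t[:,2],rcond=None)[0]
    print('top z',zt,len(t),'x',t[:,0].min(),t[:,0].max(),'y',t[:,1].min(),t[:,1].max(),'tilt',co)
E
python3 -c "
from roll import *
roll('w3')"
```

```text
zmin.. [-21.07010067 -20.62959535 -19.9859944  -19.44603581 -17.69659485
  -7.88282532]
top z -20.14876382951874 2749 x -16.764580669002203 18.80454267069559 y -16.433804506291416 16.49580165946868 tilt [ 4.15279939e-04  9.07019925e-04 -1.97880605e+01]
```

```bash
python3 -m inch '[[0.3,-45,17,0,0,0,0],[0.3,-100,37,0,0,0,0],[0.3,-156,58,0,0,0,0],[0.3,-212,79,0,0,0,0],[0.3,-256,95,0,0,0,0],[0.3,-286.7,106,0,0.2,0.1,-0.1],[0.3,-286.7,106,0,0.2,0.1,-0.1],[0.3,-286.7,106,0,0.2,0.1,-0.1]]'
python3 - <<'E'
from roll import *
snap('wrist','w4'); roll('w4')
go((609.35,12.2,80),99.7)
im=np.load('pics/w4.npz')['im']
cv2.imwrite('pics/c4.png',cv2.resize(im[60:340,180:460],None,fx=2,fy=2)[:,:,::-1])
E
```

```text
time: 6.55
ee_pos: [607.9, 12.9, 105.8]
tcp_rot: [0.645, 0.764, -0.001, -0.002]
ft_force: [-0.3, 0.3, -0.8]
finger_gap: 0.41
zmin.. [-21.03967871 -20.61566819 -19.97270586 -19.41357961 -17.68320227
  -7.78946994]
top z -19.753093477320316 2840 x -16.698473247928526 18.717256511060988 y -16.49186348382553 16.44223966721854 tilt [-1.22847008e-03  2.32610210e-03 -1.97125421e+01]
t 6.6 pos [608.   13.3 106.2] F [ 0.6  0.5 -1.8] gap 0.41 shift [-1.3  1.2 26.2] turn [-0.17 -0.09  0.04]
```

View pics/c4.png

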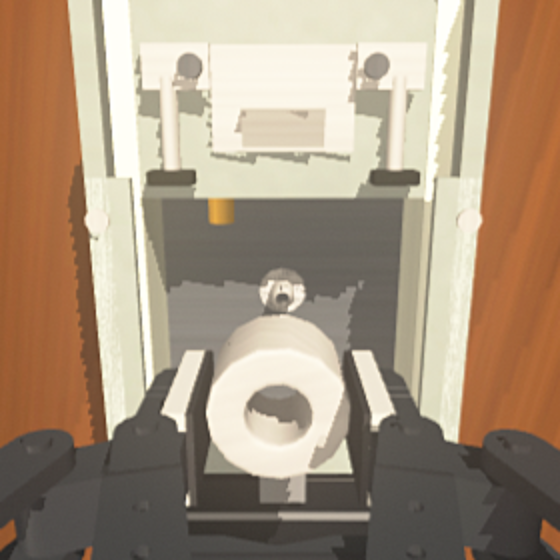

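The spindle shows ahead of the roll at crop (282,290), so I can refine its position from this picture before lowering.

Run:
```python
from h import *
P,im,T,K=cloud('wrist','w4')
k=(P[...,2]>18)&(P[...,2]<36)&(np.hypot(P[...,0]-609,P[...,1]-13)<14)
q=P[k];print(len(q),q.min(0),q.max(0),q.mean(0)); t=q[q[:,2]>25.5];print(len(t),t.mean(0))
print(cv2.minEnclosingCircle(q[:,:2].astype(np.float32)))
# rib & lid
k=(P[...,2]>48)&(P[...,2]<70)
```

```text
87 [604.44725158   8.02131188  18.32644145] [613.8142242   17.92710018  27.18080355] [608.87572925  14.29329214  23.96123313]
20 [608.78035023  13.87648286  26.1360078 ]
((609.0672607421875, 12.95904541015625), 4.995844841003418)
```

```bash
python3 -m inch '[[0.3,-1.2,1,20,-0.2,-0.1,0],[0.3,-1.2,1,42,-0.2,-0.1,0],[0.3,-1.2,1,60,-0.2,-0.1,0],[0.3,-1.2,1,66,-0.2,-0.1,0],[0.3,-1.2,1,66,-0.2,-0.1,0]]'; python3 -c "
from h import *
go((609.2,12.2,20),99.7)"
```

```text
time: 7.22
ee_pos: [608.7, 12.7, 39.9]
tcp_rot: [0.644, 0.765, -0.0, -0.0]
ft_force: [-0.9, -0.4, -0.9]
finger_gap: 0.413
t 7.225 pos [608.7  12.7  39.9] F [-0.9 -0.4 -0.9] gap 0.413 shift [-0.5  0.4 19.9] turn [-0.01  0.    0.07]
```

```bash
python3 -m inch '[[0.3,-0.5,0.4,6,0,0,0],[0.3,-0.5,0.4,10,0,0,0],[0.3,-0.5,0.4,14,0,0,0],[0.3,-0.5,0.4,17,0,0,0],[0.3,-0.5,0.4,19,0,0,0],[0.3,-0.5,0.4,19,0,0,0]]'
```

```text
time: 7.98
ee_pos: [609.1, 12.3, 20.7]
tcp_rot: [0.644, 0.765, -0.0, -0.0]
ft_force: [0.7, 0.5, -0.5]
finger_gap: 0.409
```

```bash
python3 -m inch '[[0.55,0,0,0,0,0,0],[0.6,0,0,0,0,0,0],[0.6,0,0,0,0,0,0],[0.6,0,0,0,0,0,0]]' && python3 -m inch '[[0.6,0,0,-10,0,0,0],[0.6,0,0,-35,0,0,0],[0.6,0,0,-70,0,0,0],[0.6,0,0,-110,0,0,0],[0.6,0,0,-110,0,0,0]]'
python3 - <<'E'
from h import *
snap('wrist','w5')
P,im,T,K=cloud('wrist','w5')
k=(P[...,2]>36)&(P[...,2]<44)&(np.hypot(P[...,0]-609,P[...,1]-13)<25)
q=P[k];print(len(q),np.median(q[:,2]),cv2.minEnclosingCircle(q[:,:2].astype(np.float32)))
# rib top
yaw=np.radians(99.7);o=np.array([618,-38.2]);x=np.array([np.cos(yaw),np.sin(yaw)]);y=np.array([-x[1],x[0]])
L=P.copy();L[...,0]=(P[...,:2]-o)@x;L[...,1]=(P[...,:2]-o)@y
for n,f,T in(('wrist',L,0),):
    k=(f[...,2]>73)&(f[...,2]<84)&(abs(f[...,1])<12)&(f[...,0]<0)&(f[...,0]>-110); q=f[k]; print(len(q), q.min(0),q.max(0)) if len(q) else None
P,_,_,_=cloud('wrist','w1')
f=P.copy();f[...,0]=(P[...,:2]-o)@x;f[...,1]=(P[...,:2]-o)@y
k=(f[...,2]>74)&(f[...,2]<84)&(abs(f[...,1])<12)&(f[...,0]<0)&(f[...,0]>-110); q=f[k]; print(len(q), q.min(0),q.max(0),np.median(q,0))
cv2.imwrite('pics/c5.png',cv2.resize(im[60:340,160:480],None,fx=2,fy=2)[:,:,::-1])
E
```

```text
time: 8.48
ee_pos: [609.2, 12.3, 20.9]
tcp_rot: [0.644, 0.765, -0.0, -0.0]
ft_force: [0.6, 0.3, -0.2]
finger_gap: 0.601
time: 9.1
ee_pos: [612.3, 11.9, 136.5]
tcp_rot: [0.644, 0.765, 0.003, 0.004]
ft_force: [0.5, -1.2, -0.5]
finger_gap: 0.6
1000 39.75807587126326 ((608.7953491210938, 13.328287124633789), 17.8868350982666)
89 [-53.9448089   -4.67430445  73.03290935] [-48.39983905   4.782157    79.52772024]
258 [-91.51949144  -4.76511092  74.13954657] [-48.30532017   5.26570487  80.55870482] [-68.70929435   0.62752811  78.4894235 ]
```

View pics/c5.png

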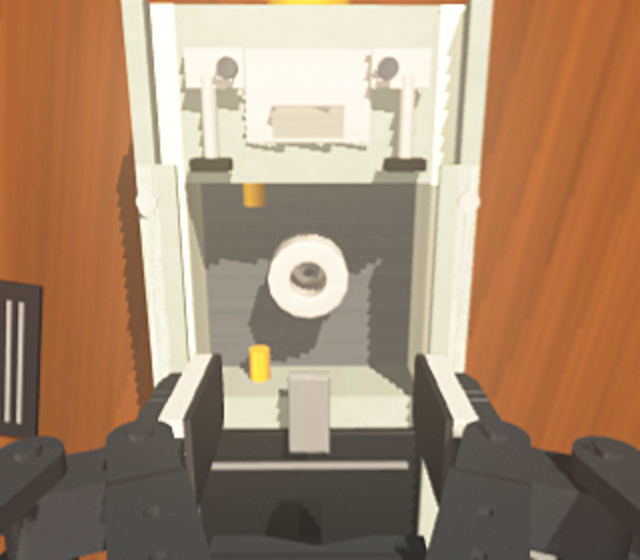

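The roll sits over the spindle: axis at (608.8,13.3), top at z 39.8, crop (309,276). Now to the lid rib.

```bash
python3 -c "
from h import *
go((629.8,-107.2,57),99.7)"
```

```text
t 9.15 pos [610.7  12.1 133.8] F [-0.1 -0.8 -0.3] gap 0.601 shift [-120.6   -1.8   77. ] turn [0.27 0.09 0.07]
```

```bash
python3 -m inch '[[0.5,-35,-0.5,0,0,0,0],[0.5,-75,-1,0,0.2,0,0],[0.5,-105,-1.5,0,0.2,0,0],[0.5,-120.5,-1.8,0,0.3,0,0],[0.5,-120.5,-1.8,0,0.3,0,0],[0.5,-120.5,-1.8,0,0.3,0,0]]'
python3 - <<'E'
from h import *
im,d,s=snap('wrist','w6')
go((629.8,-107.2,57),99.7)
P,im,T,K=cloud('wrist','w6')
k=(P[...,2]>73)&(P[...,2]<84)&(np.hypot(P[...,0]-629.8,P[...,1]+107.2)<30)
q=P[k];print(len(q),q.min(0),q.max(0),cv2.minAreaRect(q[:,:2].astype(np.float32)))
cv2.imwrite('pics/c6.png',cv2.resize(im[60:340,160:480],None,fx=2,fy=2)[:,:,::-1])
E
```

```text
time: 9.9
ee_pos: [629.0, -105.9, 133.4]
tcp_rot: [0.644, 0.765, -0.001, -0.0]
ft_force: [-0.4, 0.3, 0.2]
finger_gap: 0.498
t 9.95 pos [ 629.1 -105.8  133.6] F [ 0.6  0.3 -0.9] gap 0.501 shift [-1.5  0.6 76.6] turn [-0.07  0.05  0.13]
783 [ 621.79364189 -129.91828433   73.18259964] [638.22875761 -86.28393284  80.61742011] ((629.8362426757812, -107.99671936035156), (9.91849422454834, 43.51481246948242), 9.988187789916992)
```

View pics/c6.png

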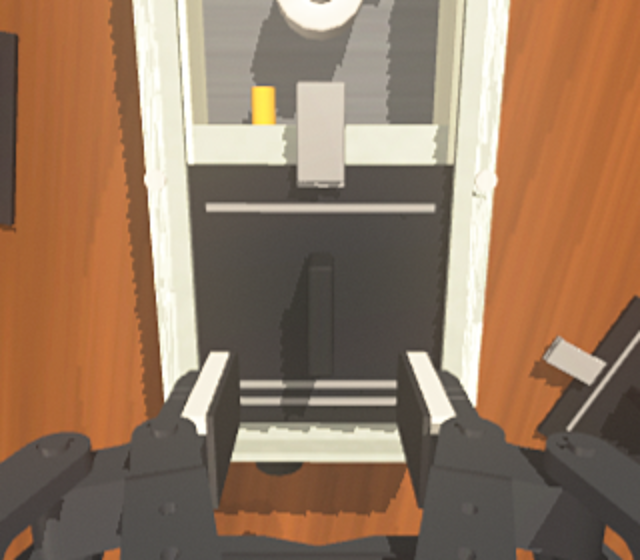

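The rib at crop (320,315) is centred and aligned. Descend and pinch with moderate force.

```bash
python3 -m inch '[[0.4,-2,0.6,25,0,0,0],[0.4,-2,0.6,50,0,0,0],[0.4,-2,0.6,67,0,0,0],[0.4,-2,0.6,75,0,0,0],[0.4,-2,0.6,75,0,0,0]]' && python3 -c "
from h import *
go((629.8,-107.7,57),99.7)" && python3 -m inch '[[0.2,0,0,0,0,0,0],[0.05,0,0,0,0,0,0],[0.05,0,0,0,0,0,0],[0.05,0,0,0,0,0,0],[0.05,0,0,0,0,0,0]]' 50; python3 -c "
from h import *
s=r.state()
go(s['ee_pos'],99.7)"
```

```text
time: 10.58
ee_pos: [629.8, -107.4, 58.3]
tcp_rot: [0.644, 0.765, -0.001, -0.0]
ft_force: [-0.4, 0.3, 0.0]
finger_gap: 0.399
t 10.575 pos [ 629.8 -107.4   58.3] F [-0.4  0.3  0. ] gap 0.399 shift [-0.3 -0.1  1.3] turn [-0.1   0.03  0.15]
time: 11.2
ee_pos: [630.7, -107.7, 59.6]
tcp_rot: [0.644, 0.765, -0.0, 0.001]
ft_force: [-0.0, 0.1, 5.3]
finger_gap: 0.102
t 11.2 pos [ 630.7 -107.7   59.6] F [-0.   0.1  5.3] gap 0.102 shift [0. 0. 0.] turn [0.01 0.09 0.15]
```

```bash
python3 -m inch '[[0.05,6,0,0,0,0,0],[0.05,16,0,0,0,0,0],[0.05,28,0,0,0,0,0],[0.05,40,0,0,0,0,0],[0.05,50,0,0,0,0,0]]'; python3 -c "
from h import *
yaw=np.radians(99.7);o=np.array([618,-38.2]);x=np.array([np.cos(yaw),np.sin(yaw)]);y=np.array([-x[1],x[0]])
s=r.state();p=s['ee_pos'];print((p[:2]-o)@x,(p[:2]-o)@y,s['ft_force'][:2]@x,s['ft_force'][:2]@y)
go(p,99.7)"
```

```text
time: 11.82
ee_pos: [622.0, -57.4, 59.6]
tcp_rot: [0.644, 0.765, -0.0, 0.001]
ft_force: [-0.7, -2.1, 2.6]
finger_gap: 0.095
-19.63811194149583 -0.7437942501282374 -1.9801306114096682 1.0218018961850857
t 11.825 pos [622.  -57.4  59.6] F [-0.7 -2.1  2.6] gap 0.095 shift [0. 0. 0.] turn [0.02 0.1  0.18]
```

```bash
cat >> h.py <<'E'
def lidx():
    yaw=np.radians(99.7);o=np.array([618,-38.2]);x=np.array([np.cos(yaw),np.sin(yaw)]);y=np.array([-x[1],x[0]])
    s=r.state();p=s['ee_pos'];print('casex',round((p[:2]-o)@x,2),'y',round((p[:2]-o)@y,2),'z',round(p[2],1),'Fx',round(s['ft_force'][:2]@x,2),'Fy',round(s['ft_force'][:2]@y,2),'Fz',round(s['ft_force'][2],1),'gap',round(s['finger_gap'],3))
E
python3 -m inch '[[0.05,8,0,0,0,0,0],[0.05,18,0,0,0,0,0],[0.05,28,0,0,0,0,0],[0.05,38,0,0,0,0,0],[0.05,42,0,0,0,0,0],[0.05,42,0,0,0,0,0]]'
python3 - <<'E'
from h import *
lidx()
im,d,s=snap('wrist','w7')
lidx()
cv2.imwrite('pics/c7.png',cv2.resize(im[60:340,160:480],None,fx=2,fy=2)[:,:,::-1])
E
```

```text
time: 12.58
ee_pos: [614.7, -15.1, 59.6]
tcp_rot: [0.644, 0.765, 0.0, 0.0]
ft_force: [0.2, 0.9, 4.1]
finger_gap: 0.102
casex 23.37 y -0.63 z 59.6 Fx 0.81 Fy -0.33 Fz 4.1 gap 0.102
casex 23.39 y -0.6 z 59.6 Fx 2.73 Fy 0.91 Fz 4.1 gap 0.101
```

View pics/c7.png

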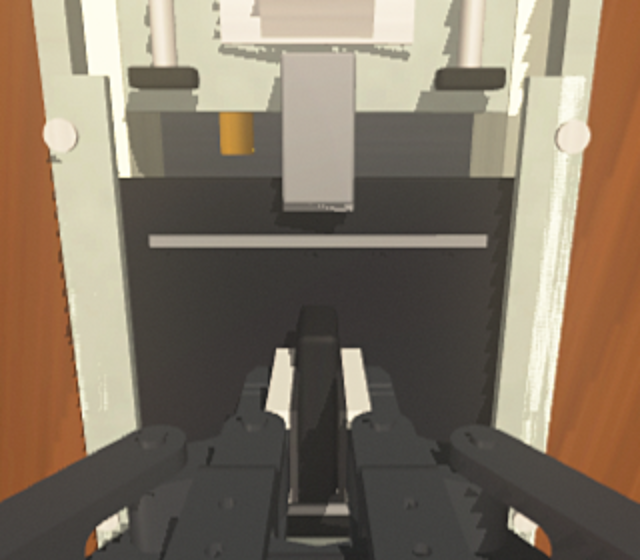

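The lid follows the rib. The tab end at (318,60) is close to the striker, and the buffers are at (163,77) and (470,77). I'll estimate the contact point from depth.

Run:
```python
from h import *
yaw=np.radians(99.7);o=np.array([618,-38.2]);x=np.array([np.cos(yaw),np.sin(yaw)]);y=np.array([-x[1],x[0]])
for fn in('w4','w7'):
    P,im,T,K=cloud('wrist',fn)
    L=P.copy();L[...,0]=(P[...,:2]-o)@x;L[...,1]=(P[...,:2]-o)@y
    dark=im.astype(int).max(2)<90
    for sgn in(-1,1):
        k=dark&(abs(L[...,1]-38*sgn)<10)&(L[...,0]>85)&(L[...,0]<130)&(L[...,2]>44)
        q=L[k];print(fn,sgn,len(q),np.round(np.percentile(q,[5,50,95],axis=0),1).tolist())
k=dark&(abs(L[...,1])<45)&(abs(L[...,1])>20)&(L[...,0]>50)&(L[...,0]<90)&(L[...,2]>50)
print('lid front',np.percentile(L[k][:,0],[90,98,100]))
k=(abs(L[...,1])<4)&(L[...,0]>85)&(L[...,0]<130)&(L[...,2]>40)
q=L[k];i=np.argsort(q[:,0]);print(np.round(q[i][::max(1,len(i)//25)][:,[0,2]],1).tolist())
```

```text
w4 -1 19 [[101.5, -45.7, 53.7], [102.6, -43.0, 56.4], [104.9, -30.0, 57.1]]
w4 1 6 [[101.5, 29.9, 51.3], [102.8, 30.1, 52.5], [104.3, 30.4, 54.6]]
w7 -1 249 [[100.6, -45.0, 51.7], [102.1, -36.1, 56.7], [104.5, -30.2, 58.1]]
w7 1 74 [[100.6, 29.9, 51.7], [101.1, 33.3, 56.0], [104.7, 44.6, 57.3]]
lid front [76.54432713 78.31699979 78.76900533]
[[85.1, 58.1], [87.0, 58.5], [88.5, 60.5], [90.4, 60.8], [92.3, 58.8], [94.1, 58.3], [96.0, 59.9], [97.8, 59.0], [99.6, 59.9], [101.4, 59.6], [102.8, 58.7], [104.6, 59.5], [106.3, 60.1], [107.8, 58.6], [110.9, 46.9], [112.5, 49.3], [114.2, 50.2], [116.0, 50.4], [117.7, 51.5], [119.2, 52.7], [120.8, 51.6], [122.3, 52.8], [123.8, 53.9], [125.2, 55.3], [128.0, 50.4], [129.6, 49.1]]
```

Buffer face is at about case x 100.5 and the lid front at about 78.8, so I expect contact near lid x 45 and the click near 47. Approaching in small steps.

```bash
python3 -m inch '[[0.05,3,0,0,0,0,0],[0.05,6,0,0,0,0,0],[0.05,9,0,0,0,0,0],[0.05,10,0,0,0,0,0],[0.05,10,0,0,0,0,0]]'>/dev/null; python3 -c "
from h import *
lidx()"; python3 -m inch '[[0.05,2,0,0,0,0,0],[0.05,4,0,0,0,0,0],[0.05,5,0,0,0,0,0],[0.05,5,0,0,0,0,0]]'>/dev/null; python3 -c "
from h import *
lidx()"
```

```text
casex 33.0 y -0.66 z 59.7 Fx -5.02 Fy -0.76 Fz 2.3 gap 0.102
casex 37.59 y -0.74 z 59.8 Fx -5.28 Fy -0.34 Fz 3.0 gap 0.107
```

```bash
python3 -m inch '[[0.05,1,0,0,0,0,0],[0.05,2,0,0,0,0,0],[0.05,3,0,0,0,0,0]]'>/dev/null; python3 -c "
from h import *
lidx()"; python3 -m inch '[[0.05,1,0,0,0,0,0],[0.05,2,0,0,0,0,0]]'>/dev/null; python3 -c "
from h import *
lidx()"; python3 -m inch '[[0.05,1,0,0,0,0,0],[0.05,1,0,0,0,0,0]]'>/dev/null; python3 -c "
from h import *
lidx()"
```

```text
casex 39.92 y -0.78 z 59.9 Fx -6.24 Fy 0.44 Fz 2.2 gap 0.102
casex 41.22 y -0.77 z 59.9 Fx -5.99 Fy 0.67 Fz 2.8 gap 0.103
casex 41.66 y -0.79 z 59.9 Fx -6.3 Fy 0.3 Fz 3.0 gap 0.102
```

```bash
python3 -m inch '[[0.05,1,0,0,0,0,0],[0.05,2,0,0,0,0,0]]'>/dev/null; python3 -c "
from h import *
lidx()"; python3 -m inch '[[0.05,1.5,0,0,0,0,0],[0.05,1.5,0,0,0,0,0]]'>/dev/null; python3 -c "
from h import *
lidx()"; python3 -m inch '[[0.05,1.5,0,0,0,0,0],[0.05,1.5,0,0,0,0,0]]'>/dev/null; python3 -c "
from h import *
lidx()"
```

```text
casex 43.12 y -0.79 z 60.0 Fx -4.64 Fy -0.23 Fz 2.9 gap 0.101
casex 45.82 y -0.77 z 60.1 Fx -0.06 Fy -0.28 Fz 4.1 gap 0.099
casex 47.16 y -0.64 z 59.6 Fx -3.06 Fy -1.79 Fz 0.7 gap 0.104
```

The push dropped to about 0 at x 45.8, then started rising again. Before letting go I look at the tab.

Run:
```python
from h import *
lidx()
im,d,s=snap('wrist','w8')
lidx()
yaw=np.radians(99.7);o=np.array([618,-38.2]);x=np.array([np.cos(yaw),np.sin(yaw)]);y=np.array([-x[1],x[0]])
P,im,T,K=cloud('wrist','w8')
L=P.copy();L[...,0]=(P[...,:2]-o)@x;L[...,1]=(P[...,:2]-o)@y
for lo in range(92,140,3):
    k=(abs(L[...,1])<6)&(L[...,0]>lo)&(L[...,0]<lo+3)&(L[...,2]>40);print(lo,np.round(np.median(L[k][:,2]),1),end='; ')
cv2.imwrite('pics/c8.png',cv2.resize(im[0:280,160:480],None,fx=2,fy=2)[:,:,::-1])
```

```text
casex 47.16 y -0.64 z 59.6 Fx -3.06 Fy -1.79 Fz 0.7 gap 0.104
casex 47.14 y -0.62 z 59.6 Fx -2.15 Fy -0.68 Fz 0.5 gap 0.101
92 53.3; 95 58.7; 98 59.5; 101 59.6; 104 59.5; 107 59.6; 110 59.5; 113 59.5; 116 59.6; 119 59.6; 122 59.5; 125 59.5; 128 59.6; 131 58.7; 134 49.6; 137 49.5;
```

View pics/c8.png

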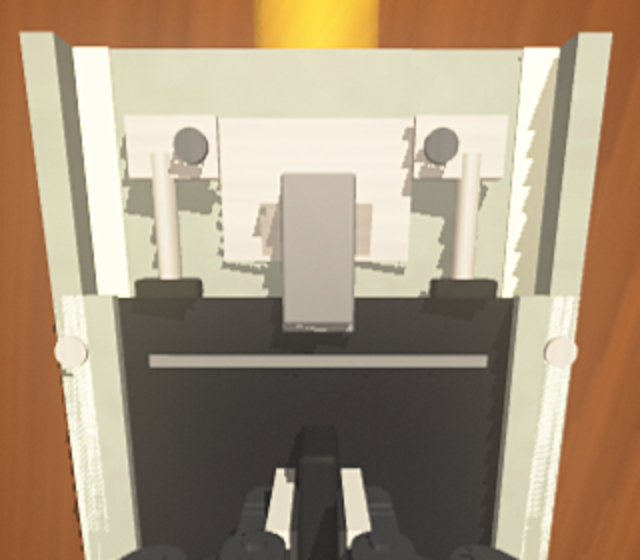

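The tab is flat along its whole length (59.5 mm, the same as before the ramp) and reaches x≈132, past the ledge at about 126.5, so it has clicked. Releasing.

```bash
python3 -m inch '[[0.2,0,0,0,0,0,0],[0.4,0,0,0,0,0,0],[0.4,0,0,0,0,0,0],[0.4,0,0,0,0,0,0]]' && python3 -m inch '[[0.4,0,0,-15,0,0,0],[0.4,0,0,-45,0,0,0],[0.4,0,0,-85,0,0,0],[0.4,0,0,-110,0,0,0],[0.4,0,0,-110,0,0,0],[0.4,0,0,-110,0,0,0]]'
python3 - <<'E'
from h import *
yaw=np.radians(99.7);o=np.array([618,-38.2]);x=np.array([np.cos(yaw),np.sin(yaw)]);y=np.array([-x[1],x[0]])
for i in (1,2):
    fn='w9_%d'%i; im,d,s=snap('wrist',fn)
    P,im,T,K=cloud('wrist',fn)
    L=P.copy();L[...,0]=(P[...,:2]-o)@x;L[...,1]=(P[...,:2]-o)@y
    k=(L[...,2]>74)&(L[...,2]<84)&(abs(L[...,1])<10)&(L[...,0]>0)&(L[...,0]<100);q=L[k];print('rib',q.min(0),q.max(0))
    k=(abs(L[...,1])<6)&(L[...,0]>98)&(L[...,2]>56);print('tab',np.percentile(L[k][:,2],[5,50,95]),L[k][:,0].max())
print(s['time'],s['ft_force'])
cv2.imwrite('pics/c9.png',cv2.resize(im[0:300,140:500],None,fx=2,fy=2)[:,:,::-1])
im,d,s=snap('side','side9')
cv2.imwrite('pics/c10.png',cv2.resize(im[90:350,140:460],None,fx=2,fy=2)[:,:,::-1])
for t in('grinder','can','socket'): print(t,[(np.round(o['point']),round(o['confidence'],2)) for o in r.boxes_of('side',t)][:2])
E
```

```text
time: 15.92
ee_pos: [610.5, 8.6, 59.5]
tcp_rot: [0.644, 0.765, -0.0, 0.0]
ft_force: [-1.1, -0.7, 0.1]
finger_gap: 0.397
time: 16.68
ee_pos: [609.8, 8.8, 168.7]
tcp_rot: [0.644, 0.765, -0.001, -0.0]
ft_force: [-0.4, 0.3, -0.4]
finger_gap: 0.4
rib [25.52979097 -5.40978719 74.19843841] [68.36856331  4.29615185 80.62328352]
tab [58.39528966 59.62641638 60.66350485] 131.81250856796828
rib [25.29742139 -4.88434957 74.04061191] [68.61105034  3.892892   81.11404961]
tab [58.35100674 59.50784067 60.69780628] 132.0251390651165
16.725 [0.40804754 0.03276085 0.31143577]
grinder [(array([ 541., -370.,   39.]), 0.77)]
can [(array([648., 376.,  83.]), 0.92)]
socket [(array([371., 114.,  36.]), 0.58), (array([595.,  -2.,  49.]), 0.31)]
```

View pics/c9.png

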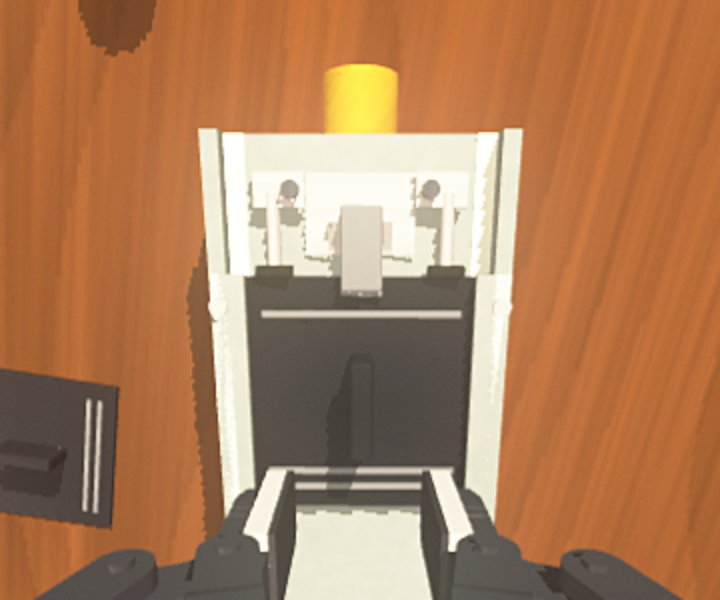

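View pics/c10.png

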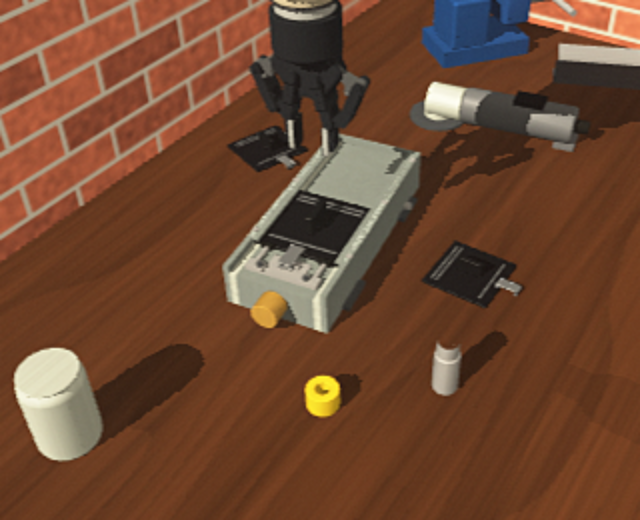

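The lid stays closed after release: the rib is at x≈47, its edge rests on the buffers at (275,272) and (445,272), and the tab is flat. The bystanders are where they were.

```bash
python3 -c "
from cell import r
print(r.job_done())"
```

```text
the job is handed in; nothing more can be done
None
```

The drive roll is on the spindle and the lid is closed with its tab down behind the ledge. I handed the job in at about 17 s.

- **Roll:** after I let go, its axis measured about 0.3 mm from the spindle. Its top was at 39.8 mm, which puts it flat on the bay floor (expected 40 mm).
- **Lid:** I slid it by its rib, then felt forward in small steps. The push was about 5–6 N over the ledge and dropped to about 0 near case x 46 mm. I stopped about 1.3 mm further on, at 2–3 N.
- **After release:** two pictures show the rib staying at case x≈47 mm. The tab lies flat past the ledge and the front edge is against the buffers. That suggests a squeeze of about 2 mm, but I did not read the buffer joint directly.
- **Bystanders:** the grinder, can and socket were found within about 3 mm of where they started, which is within the network's accuracy.
- **Checks:** none failed. The side-camera network also gave a second, low-confidence "socket" on the case (0.31), which I took to be a false detection.

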